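# Fit the inspection mirror and hold the reference ball in the camera's view

### The job

In the pattern shop, take the flat mirror out of the wooden rack by its handle and slide it edgewise, fully home, into the slot of the sprung swivel beside the small inspection camera, mirror side facing away from the robot arm's base. Then turn mirror and swivel together until the camera sees the steel reference ball of the wheel pattern in the mirror (the needle under the swivel then points at the ball), and finish while still gripping the mirror and holding that angle, since the swivel springs back when let go. Leave the other loose things where they are.

Things in the scene. Friction and masses are not known exactly. Their poses are not given: they have to be found in the camera images.
- mirror: flat hand mirror, standing on edge in one of the two slots of the rack at the start: a dark steel plate 70 mm wide (its y), 80 mm tall (z) and 5 mm thick (x), with the bright looking-glass on its +x side only, and on the plate's top edge a dark wooden handle bar 14 mm thick (x), 46 mm wide (y), 36 mm tall (z 80 to 116 mm). 0.1 to 0.2 kg. Origin: middle of the plate's lower edge; x is the normal out of the looking-glass, z up
- mirror_face (a point): a point on the looking-glass side of the mirror plate, 54 mm above its lower edge and 2.5 mm ahead of the mirror's origin plane
- mirror_handle (a point): middle of the mirror's handle bar, 98 mm above the plate's lower edge: grip here from above, fingers closing along the mirror's x
- rack: fixed light wooden block 70 x 236 x 38 mm (x, y, z), with two slots end to end along its y, centred 58 mm either side of its middle; each slot 8 mm wide, 80 mm long, 26 mm deep. The mirror stands in one (which one varies), a scraper in the other; both with their x along the rack's x. Origin: middle of the underside
- scraper: bystander: steel scraper with a 56 mm wide, 55 mm tall blade 5 mm thick and a 20 mm thick upright round wooden handle, standing in the other slot of the rack, 100 mm tall. Origin: middle of its lower edge
- swivel_slot (a point): centre of the floor of the slot on the swivel's axis, 30 mm above the table. The swivel is a round grey turntable (100 mm across) carrying two aluminium cheeks with the slot between them: slot 8 mm wide (along this frame's x), 76 mm long (y), 29 mm deep, the top 9 mm of its cheeks flared outwards by 5 mm each side. x is the way the looking-glass must face, z up; the frame turns with the swivel. The swivel's rest direction points away from the robot and to its right
- swivel (a joint): swivel angle about its vertical axis: 0 at rest, positive anticlockwise from above, stop at 1.6 rad. A spring of 0.15 N m per rad pulls it back to 0. The right angle lies between about 0.55 and 1.3 rad
- needle: dark steel pointer needle just above the rig's white base disc (180 mm across; needle 14 mm above the table, tip 87 mm from the axis), geared 2 to 1 to the swivel (it turns twice as far, the same way), so that with the mirror fully home its x axis always points along the camera's line of sight after reflection in the mirror. Origin on the swivel's axis, z up
- lens (a point): front of the inspection camera's lens, fixed on the same rig as the swivel, 85 mm above the table and 237 mm from the swivel's axis, towards the robot's left; the camera looks level at the mirror. The mirror is right when its normal halves the angle, seen from above, between the directions from the swivel to the lens and to the ball
- ball (a point): centre of the steel reference ball, 60 mm across, 85 mm above the table on a thin post near the rim of the wheel pattern (a fixed round wooden board 240 mm across and 34 mm high, with a spoked wheel, a low hub and two short flat-topped pins); it stands 0.13 to 0.33 m from the swivel, to the robot's right
- tube_a: bystander: short cardboard tube standing upright, 52 mm across, 85 mm tall. Origin: middle of its underside
- tube_b: bystander: cardboard tube standing upright, 64 mm across, 110 mm tall. Origin: middle of its underside
- sanding_block: bystander: cork sanding block 100 x 60 x 30 mm. Origin: middle of its underside
- offcut: bystander: wooden offcut 160 x 45 x 22 mm. Origin: middle of its underside
- tin: bystander: closed tin 80 mm across, 100 mm tall. Origin: middle of its underside
- brush: bystander: brush lying flat. Origin: middle of its underside
There are look-alikes about, which are no part of the job. There is more than one size of the part that bears ball; the job needs the larger. Leave any red look-alike of the mirror alone.

How it is judged (in metres and radians):
On the way, in this order (a step that is already met when the one before it is completed fails the run):
1. the mirror is lifted out of the rack, gripped by the robot (height (world z) of mirror above 0.05 m and contact force between the fingers and mirror above 1 N), for 0.1 s.
2. the mirror is fully home in the swivel's slot, the right way round (z of mirror in the frame of swivel_slot below 0.005 m and horizontal distance between mirror and swivel_slot below 0.008 m and angle between the z axis of mirror and the z axis of swivel_slot, either way round below 0.08 rad and x of mirror_face in the frame of swivel_slot above 0 m), for 0.2 s.
At the end, for the whole second after the job is handed in: mirror fully home in the swivel slot (within 5 mm of its floor, 8 mm of the axis, 0.08 rad), looking-glass on the slot's +x side; the needle's x axis (reflected line of sight) passes within 30 mm of the ball's centre; swivel still; fingers grip the mirror with over 2 N (all of step 2 and z of mirror in the frame of swivel_slot above -0.004 m and angle between the x axis of mirror and the x axis of swivel_slot, either way round below 0.08 rad and x of ball in the frame of needle above 0.05 m and y of ball in the frame of needle between -0.03 and 0.03 m and contact force between the fingers and mirror above 2 N and velocity of joint swivel between -0.1 and 0.1 rad/s); the arm keeps its last pose, push and grip.
It fails at once if another loose thing was pushed or knocked away (more than 30 mm) (distance of any of scraper, tube_a, tube_b, sanding_block, offcut, tin, brush from where it was at the start of the episode above 0.03 m).
It also fails if it takes over 42 s, if anything falls off the work surface, if the arm or the gripper's body presses on something with over 40 N, if the wrist force passes 120 N, or if a joint passes its speed limit or range.

### The arm

A 7-joint arm with a two-finger parallel gripper is mounted at the origin on the work surface. World frame = base frame: x ahead of the robot, y to its left, z up, the work surface at z = 0. Lengths are in m, angles in degrees, forces in N, time in s.
With the tool pointing down it reaches from about 0.425 to 0.875 m from the base axis. Payload 4.7 kg.
Tool frame: the origin (TCP) lies midway between the tips of the shut fingers; the grasp point (between the pads) lies 19 mm behind it; z points along the fingers, x is the direction in which the jaws open and shut, and the axes are right-handed (so a half turn about z gives the same grasp; the last joint's range is limited). The gripper opens to 87 mm and grips with 3 to 60 N. Pads are 19 mm wide; open, the fingers measure 117 mm over their backs; the gripper's body (75 mm by 190 mm) begins 51 mm behind the grasp point.
Start: joints at [77.527, 18.392, -4.016, 83.108, 1.295, 78.541, -3.26], TCP at [0.149, -0.633, 0.223] pointing down, gripper open.
Joint ranges: [-163.93, 163.93], [-17.29, 119.83], [-79.2, 71.16], [3.27, 140.29], [-89.18, 269.18], [5.43, 117.66], [-154.24, 154.24]. Speed limits (degrees/s): [147.25, 147.25, 180, 180, 180, 180, 180].

### API

Orientations are given as [roll, pitch, yaw] about the fixed x, y, z axes, in that order (R = Rz(yaw) Ry(pitch) Rx(roll)).
In Python, from cell import env gives the robot as it stands.
- The arm moves only by the tool carry_out, never from a script. Its argument "plan" is a list of rows, each an object with "grip": the closure, from 0 (fully open) to 1 (shut); "dp": the shift along the tool's x, y, z in m, a list of three; "rotation": the turn, a rotation vector about the tool's x, y, z in degrees, a list of three. In form: [{"grip": grip, "dp": [dx, dy, dz], "rotation": [wx, wy, wz]}, ...]. A call has 1 to 8 rows; each row shifts and turns the pose as measured when the row begins, along the tool's axes as they then stand; what a row does not reach is not made up. A row lasts 1/12 s, in which the tool goes at most 41.7 mm and 7.16 degrees, less where a joint would pass 70% of its speed; a pose out of reach is approached as far as the arm can. A call is refused whole if a number of a shift passes 0.0417 or a number of a turn 7.16, either way. A call with a gripper value outside its range is refused whole. The fingers move at their own pace and stop on an object; "force" is the grip in N (left out, the last holds). Time passes only in rows, so rows that do not move let the fingers close. It gives the time, the measured TCP pose, the force and the opening at its end, in the units of the state.
- env.get_obs(): the state, without advancing time (a new reading comes with each control period).
- env.read_camera(name): name is "scene" or "side" or "wrist"; returns the picture (384x512x3 uint8, red, green, blue); there is no depth.
- env.camera_params(name): a dict with "fx", "fy", "cx", "cy" (pixels), "k1" (the pictures are not rectified: a ray, as slopes to the right and down, at radius r is drawn at 1 + k1 r^2 times it, then the intrinsics apply), "R" (3x3) and "t" (3): a world point X has camera coordinates R X + t. Camera axes: x right, y down, z forward; pixel columns grow to the right and rows downward; lengths in m; the calibration is good to about 2 mm. A picture is of the moment at which its call begins: read the wrist's pose just before it. camera_params takes no time and is no camera call; for the wrist camera it gives the pose at the moment of the call.
- env.sign_off(): hands the job in, once; it reports no verdict.
The state is a dict: "time_s": time; "qpos": joint angles; "joint_velocities": joint speeds; "effort": joint torques, N m; "tool_pos": TCP position; "tool_rot": TCP orientation; "force": force on the tool from outside, world axes, zero at the start; "wrist_torque": the same for the moment, N m; "grip_width": finger opening in m.
Only numpy, scipy, OpenCV 4.12 (cv2) and the standard library are available. Lean on these libraries where they do the work, as an engineer would, in place of code of your own. Each camera call takes 0.05 s, during which the arm holds its last target. There are 200 camera calls.

## Working session

There is one attempt and no reset: what is moved stays moved. The work goes in short steps, Python scripts to look and compute and a tool call to move; the robot and the scene stay as the last step left them, time stands still between calls to the robot, and variables do not carry over. Pictures are saved under pics/ and viewed, about 8 in all and at most 12, crops included, and the job is handed in when it is done.

Besides the shell and the picture viewer there is one more tool, called after "Emit:" by a JSON object that holds its "fn" and its "kwargs", one argument or row to a line. carry_out: Moves the arm, as the interface text tells. Its arguments: {"type":"object","properties":{"plan":{"type":"array","items":{"type":"object","properties":{"grip":{"type":"number"},"dp":{"type":"array","items":{"type":"number"}},"rotation":{"type":"array","items":{"type":"number"}}}}},"force":{"type":"number"}},"required":["plan"]}

```bash
mkdir -p pics; ls
cat > h.py <<'E'
import numpy as np, cv2
from cell import env
from scipy.spatial.transform import Rotation as Rn
def cam(n):
    p=env.camera_params(n); return p,np.array(p["R"]),np.array(p["t"])
def shot(n,f):
    p=env.camera_params(n); im=env.read_camera(n)
    np.save("pics/"+f+".npy",{"p":p,"im":im},allow_pickle=True)
    cv2.imwrite("pics/"+f+".png",im[:,:,::-1]); return im,p
def load(f):
    d=np.load("pics/"+f+".npy",allow_pickle=True).item(); return d["im"],d["p"]
def ray(p,uv):
    x=np.array([(uv[0]-p["cx"])/p["fx"],(uv[1]-p["cy"])/p["fy"]]); d=x.copy()
    for _ in range(20): x=d/(1+p["k1"]*(x@x))
    R=np.array(p["R"]);t=np.array(p["t"]); r=R.T@np.array([*x,1]); return -R.T@t, r/np.linalg.norm(r)
def proj(p,X):
    c=np.array(p["R"])@np.array(X,float)+np.array(p["t"]); s=c[:2]/c[2]; s=s*(1+p["k1"]*(s@s))
    return np.array([s[0]*p["fx"]+p["cx"],s[1]*p["fy"]+p["cy"]])
def atz(p,uv,z):
    o,r=ray(p,uv); return o+r*(z-o[2])/r[2]
def tri(*pu):
    A=np.zeros((3,3));b=np.zeros(3);L=[ray(p,u) for p,u in pu]
    for o,r in L: M=np.eye(3)-np.outer(r,r);A+=M;b+=M@o
    X=np.linalg.solve(A,b); return X,[np.linalg.norm(np.cross(X-o,r)) for o,r in L]
E
python3 - <<'E'
from h import *
np.set_printoptions(precision=3,suppress=True)
for n in("scene","side","wrist"):
    im,p=shot(n,n+"0"); print(n,p["fx"],p["k1"],-np.array(p["R"]).T@p["t"])
print(env.get_obs())
a=cv2.imread("pics/scene0.png");b=cv2.imread("pics/side0.png")
E
```

```text
pics
scene 347.64211989336127 -0.0051381725046035125 [ 1.298 -0.498  0.708]
side 441.3300853707662 0.05651409988797539 [-0.245  0.976  0.776]
wrist 320.96553257671195 -0.07639149611064494 [ 0.218 -0.616  0.383]
{'time_s': 0.15, 'qpos': array([77.529, 18.429, -4.014, 83.158,  1.296, 78.54 , -3.26 ]), 'joint_velocities': array([ 0.067, -0.125,  0.047, -0.219,  0.058, -0.009,  0.051]), 'effort': array([ -0.   , -49.179,  -0.405, -31.288,  -0.064,   0.041,   0.   ]), 'tool_pos': array([ 0.149, -0.632,  0.222]), 'tool_rot': array([179.993,   0.082, -76.72 ]), 'force': array([-0.804, -0.031,  0.086]), 'wrist_torque': array([ 0.01 , -0.042, -0.029]), 'grip_width': 0.08683810760663929}
```

Run:
```python
import cv2
for n in("scene0","side0"):
    cv2.imwrite(f"pics/{n}b.png",cv2.resize(cv2.imread(f"pics/{n}.png"),(800,600),interpolation=cv2.INTER_CUBIC))
```

```text
(no output)
```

View pics/scene0b.png

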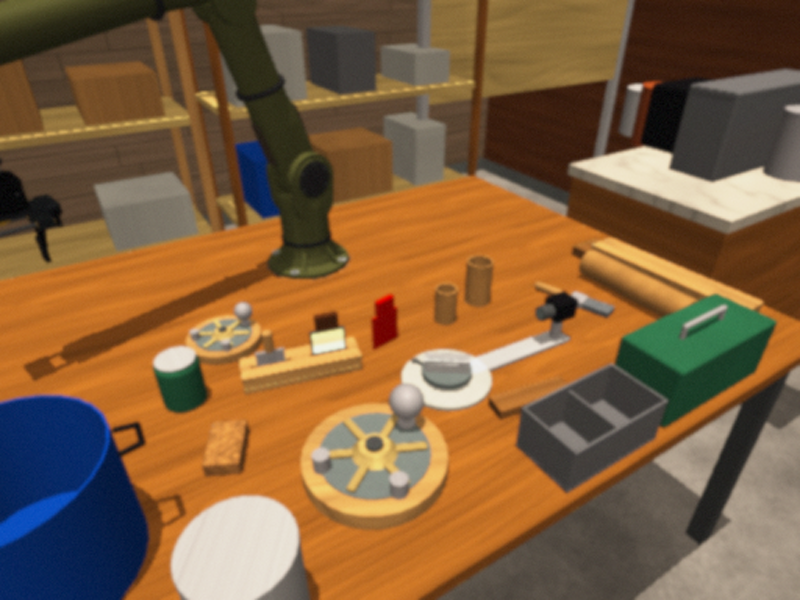

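View pics/side0b.png

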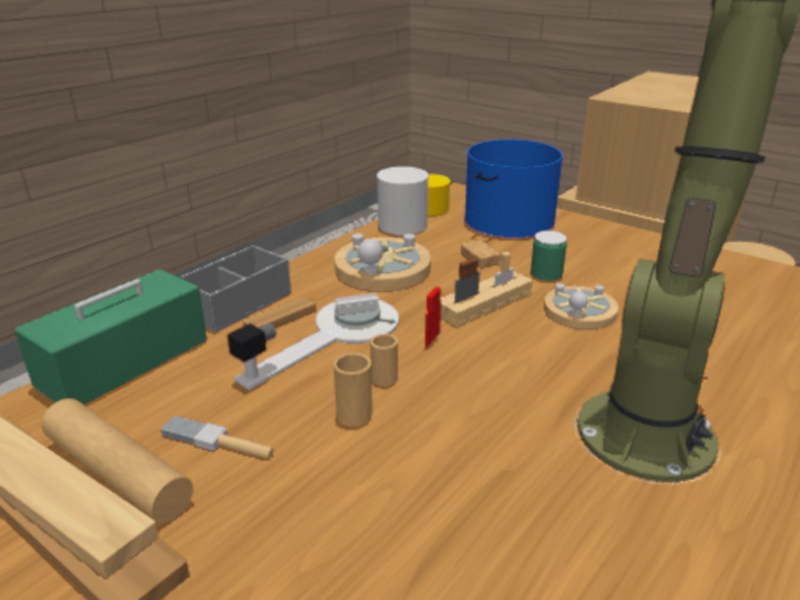

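Run:
```python
from h import *
np.set_printoptions(precision=3,suppress=True)
_,s=load("scene0");_,d=load("side0");k=.64
T=lambda a,b:tri((s,np.array(a)*k),(d,np.array(b)*k))
print("ball",T((406,400),(371,252)))
print("handle",T((326,321),(468,270)))
print("axis s/d",atz(s,np.array((446,378))*k,.01),atz(d,np.array((357,320))*k,.01))
print("rack",atz(s,np.array((241,373))*k,.038),atz(s,np.array((361,347))*k,.038),atz(d,np.array((456,309))*k,.038),atz(d,np.array((532,280))*k,.038))
print("lens",T((540,312),(270,332)))
print("red",T((385,298),(434,292)))
print("tubea",T((446,288),(384,341)),"tubeb",T((480,262),(352,362)))
print("tin",atz(s,np.array((178,358))*k,.1),"smallball",T((243,311),(579,299)))
```

```text
ball (array([ 0.715, -0.129,  0.084]), [np.float64(0.0016272994717932397), np.float64(0.0016272994717933377)])
handle (array([ 0.459, -0.153,  0.107]), [np.float64(0.00019206962823836295), np.float64(0.00019206962823829955)])
axis s/d [0.635 0.018 0.01 ] [0.619 0.031 0.01 ]
rack [ 0.44  -0.329  0.038] [ 0.488 -0.093  0.038] [ 0.451 -0.099  0.038] [ 0.388 -0.316  0.038]
lens (array([0.636, 0.257, 0.085]), [np.float64(0.000549511771786796), np.float64(0.0005495117717866106)])
red (array([ 0.453, -0.016,  0.114]), [np.float64(0.0018383905960083315), np.float64(0.0018383905960083823)])
tubea (array([0.447, 0.149, 0.083]), [np.float64(0.00097256905528526), np.float64(0.0009725690552852259)]) tubeb (array([0.424, 0.263, 0.108]), [np.float64(0.0014259188740306087), np.float64(0.0014259188740304368)])
tin [ 0.417 -0.429  0.1  ] smallball (array([ 0.252, -0.263,  0.057]), [np.float64(0.0024238690354003796), np.float64(0.0024238690354001584)])
```

```bash
cat >> h.py <<'E'
def plan(target,yaw,grip=0,step=.038,n=None,rst=6.8):
    "rows (<=8) from the measured pose to target, pointing down, tool-x yaw (deg)"
    o=env.get_obs(); p=np.array(o["tool_pos"]); R=Rn.from_euler("xyz",o["tool_rot"],degrees=True)
    G=Rn.from_euler("xyz",[180,0,yaw],degrees=True); w=(R.inv()*G).as_rotvec(degrees=True)
    d=np.array(target)-p; N=n or max(int(np.ceil(max(np.linalg.norm(d)/step,np.linalg.norm(w)/rst))),1)
    print("t",round(o["time_s"],2),"pos",p.round(4),"rot",np.round(o["tool_rot"],2),"N",N,"F",np.round(o["force"],1))
    for i in range(min(N,8)):
        q=(R*Rn.from_rotvec(w*i/N,degrees=True)).inv().apply(d/N)
        print({"grip":grip,"dp":[round(float(x),4) for x in q],"rotation":[round(float(x),2) for x in w/N]})
E
python3 - <<'E'
from h import *
p=env.camera_params("wrist"); print(np.array(p["R"]).round(3))
plan([.47,-.17,.33],-11.5)
E
```

```text
[[ 0.231 -0.973 -0.002]
 [-0.94  -0.224  0.258]
 [-0.252 -0.058 -0.966]]
t 0.15 pos [ 0.1491 -0.6322  0.2217] rot [ 1.7999e+02  8.0000e-02 -7.6720e+01] N 16 F [-0.8 -0.   0.1]
{'grip': 0, 'dp': [-0.0235, -0.0262, -0.0067], 'rotation': [-0.0, 0.0, -4.08]}
{'grip': 0, 'dp': [-0.0216, -0.0278, -0.0067], 'rotation': [-0.0, 0.0, -4.08]}
{'grip': 0, 'dp': [-0.0196, -0.0292, -0.0067], 'rotation': [-0.0, 0.0, -4.08]}
{'grip': 0, 'dp': [-0.0174, -0.0305, -0.0067], 'rotation': [-0.0, 0.0, -4.08]}
{'grip': 0, 'dp': [-0.0152, -0.0317, -0.0067], 'rotation': [-0.0, 0.0, -4.08]}
{'grip': 0, 'dp': [-0.0129, -0.0327, -0.0068], 'rotation': [-0.0, 0.0, -4.08]}
{'grip': 0, 'dp': [-0.0106, -0.0335, -0.0068], 'rotation': [-0.0, 0.0, -4.08]}
{'grip': 0, 'dp': [-0.0082, -0.0342, -0.0068], 'rotation': [-0.0, 0.0, -4.08]}
```

Emit:
{"fn": "carry_out", "kwargs": {
  "plan": [
    {"grip": 0,"dp": [-0.0235,-0.0262,-0.0067],"rotation": [0,0,-4.1]},
    {"grip": 0,"dp": [-0.0216,-0.0278,-0.0067],"rotation": [0,0,-4.1]},
    {"grip": 0,"dp": [-0.0196,-0.0292,-0.0067],"rotation": [0,0,-4.1]},
    {"grip": 0,"dp": [-0.0174,-0.0305,-0.0067],"rotation": [0,0,-4.1]},
    {"grip": 0,"dp": [-0.0152,-0.0317,-0.0067],"rotation": [0,0,-4.1]},
    {"grip": 0,"dp": [-0.0129,-0.0327,-0.0068],"rotation": [0,0,-4.1]},
    {"grip": 0,"dp": [-0.0106,-0.0335,-0.0068],"rotation": [0,0,-4.1]},
    {"grip": 0,"dp": [-0.0082,-0.0342,-0.0068],"rotation": [0,0,-4.1]}
  ]
}}

```text
time_s: 0.82
tool_pos: [0.3043, -0.3955, 0.27]
tool_rot: [180.0, 0.7, -43.5]
force: [0.2, -0.1, 1.0]
grip_width: 0.087
```

```bash
python3 -c "
from h import *
plan([.47,-.17,.33],-11.5)"
```

```text
t 0.82 pos [ 0.3043 -0.3955  0.27  ] rot [179.95   0.73 -43.48] N 8 F [ 0.2 -0.1  1. ]
{'grip': 0, 'dp': [-0.0045, -0.0347, -0.0075], 'rotation': [-0.02, 0.09, -4.0]}
{'grip': 0, 'dp': [-0.002, -0.0349, -0.0075], 'rotation': [-0.02, 0.09, -4.0]}
{'grip': 0, 'dp': [0.0004, -0.035, -0.0075], 'rotation': [-0.02, 0.09, -4.0]}
{'grip': 0, 'dp': [0.0029, -0.0349, -0.0075], 'rotation': [-0.02, 0.09, -4.0]}
{'grip': 0, 'dp': [0.0053, -0.0346, -0.0075], 'rotation': [-0.02, 0.09, -4.0]}
{'grip': 0, 'dp': [0.0077, -0.0341, -0.0075], 'rotation': [-0.02, 0.09, -4.0]}
{'grip': 0, 'dp': [0.0101, -0.0335, -0.0075], 'rotation': [-0.02, 0.09, -4.0]}
{'grip': 0, 'dp': [0.0124, -0.0327, -0.0075], 'rotation': [-0.02, 0.09, -4.0]}
```

Emit:
{"fn": "carry_out", "kwargs": {
  "plan": [
    {"grip": 0,"dp": [-0.0045,-0.0347,-0.0075],"rotation": [0,0.1,-4.0]},
    {"grip": 0,"dp": [-0.002,-0.0349,-0.0075],"rotation": [0,0.1,-4.0]},
    {"grip": 0,"dp": [0.0004,-0.035,-0.0075],"rotation": [0,0.1,-4.0]},
    {"grip": 0,"dp": [0.0029,-0.0349,-0.0075],"rotation": [0,0.1,-4.0]},
    {"grip": 0,"dp": [0.0053,-0.0346,-0.0075],"rotation": [0,0.1,-4.0]},
    {"grip": 0,"dp": [0.0077,-0.0341,-0.0075],"rotation": [0,0.1,-4.0]},
    {"grip": 0,"dp": [0.0101,-0.0335,-0.0075],"rotation": [0,0.1,-4.0]},
    {"grip": 0,"dp": [0.0124,-0.0327,-0.0075],"rotation": [0,0.1,-4.0]}
  ]
}}

```text
time_s: 1.48
tool_pos: [0.4714, -0.1538, 0.332]
tool_rot: [180.0, -0.1, -9.9]
force: [0.7, -0.2, -1.2]
grip_width: 0.0869
```

```bash
python3 -c "
from h import *
shot('wrist','w1')
cv2.imwrite('pics/w1b.png',cv2.resize(cv2.imread('pics/w1.png'),(800,600),interpolation=cv2.INTER_CUBIC))
plan([.47,-.17,.33],-11.5)"
```

```text
t 1.53 pos [ 0.476  -0.1452  0.3338] rot [-179.75   -0.36   -9.03] N 1 F [3.7 5.4 2.6]
{'grip': 0, 'dp': [-0.0021, 0.0254, 0.0036], 'rotation': [-0.26, -0.36, 2.47]}
```

View pics/w1b.png

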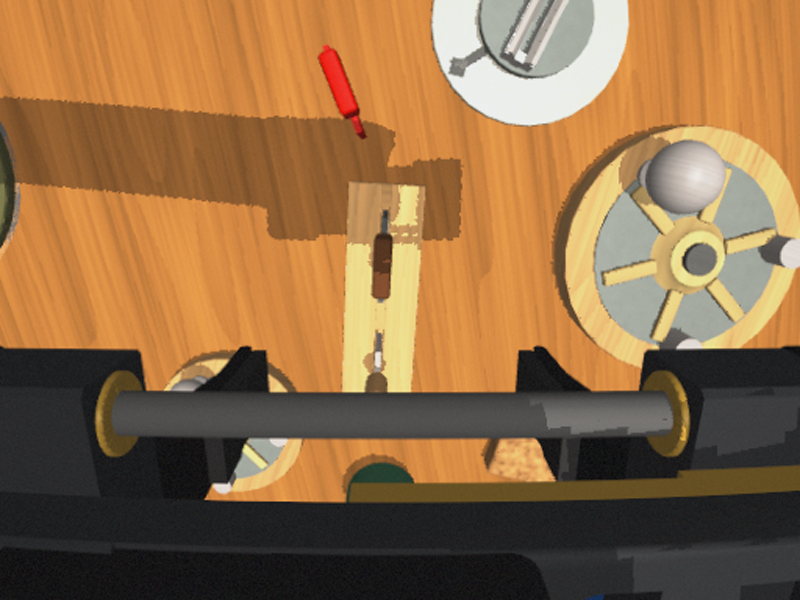

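Run:
```python
from h import *
np.set_printoptions(precision=4,suppress=True)
_,p=load("w1");_,s=load("scene0");_,d=load("side0");k=.64
A=lambda u,z:atz(p,np.array(u,float)*k,z)
y=lambda a,b:np.degrees(np.arctan2((a-b)[1],(a-b)[0]))-90
print("cam",-np.array(p["R"]).T@p["t"])
L=A((349,183),.038),A((344,388),.038);Rr=A((425,186),.038),A((411,388),.038)
print(L,Rr,"yaw",y(*L),y(*Rr))
a,b=A((382.5,233),.128),A((381,299),.128);print("handle top ends",a,b,(a+b)/2,np.linalg.norm(a-b),y(a,b))
print("end centre", (L[0]+Rr[0])/2)
print("ball",tri((p,np.array((686,177))*k),(s,np.array((406,400))*k),(d,np.array((371,252))*k)))
print("handle",tri((p,np.array((382,265))*k),(s,np.array((326,314))*k),(d,np.array((469,264))*k)))
# swivel: white disc rim
c=[A(u,.012)[:2] for u in((433,20),(440,60),(470,104),(527,125),(585,105),(620,60),(628,10))]
c=np.array(c);M=np.c_[2*c,np.ones(len(c))];v=np.linalg.lstsq(M,(c**2).sum(1),rcond=None)[0];print("disc",v[:2],np.sqrt(v[2]+v[:2]@v[:2]))
print("needle tip",A((457,68),.014))
plan([.625,-.06,.36],-11.5)
```

```text
cam [ 0.4831 -0.0841  0.4934]
(array([ 0.444 , -0.0908,  0.038 ]), array([ 0.4012, -0.2838,  0.038 ])) (array([ 0.5101, -0.1049,  0.038 ]), array([ 0.4665, -0.2951,  0.038 ])) yaw -12.477833211289052 -12.90140034158749
handle top ends [ 0.469  -0.1287  0.128 ] [ 0.4592 -0.1775  0.128 ] [ 0.4641 -0.1531  0.128 ] 0.04975247362084244 -11.365305070152601
end centre [ 0.477  -0.0978  0.038 ]
ball (array([ 0.7169, -0.1296,  0.085 ]), [np.float64(0.0023333922192891386), np.float64(0.0011472590182579814), np.float64(0.00307725578649658)])
handle (array([ 0.4609, -0.153 ,  0.1225]), [np.float64(0.0032590358069378707), np.float64(0.0018552044491717777), np.float64(0.0030327880087369983)])
disc [0.6282 0.0204] 0.08816178219659232
needle tip [ 0.5561 -0.0077  0.014 ]
t 1.53 pos [ 0.476  -0.1452  0.3338] rot [-179.75   -0.36   -9.03] N 5 F [3.7 5.4 2.6]
{'grip': 0, 'dp': [0.0268, -0.0215, -0.005], 'rotation': [-0.05, -0.07, 0.49]}
{'grip': 0, 'dp': [0.0266, -0.0218, -0.005], 'rotation': [-0.05, -0.07, 0.49]}
{'grip': 0, 'dp': [0.0264, -0.022, -0.0051], 'rotation': [-0.05, -0.07, 0.49]}
{'grip': 0, 'dp': [0.0262, -0.0222, -0.0051], 'rotation': [-0.05, -0.07, 0.49]}
{'grip': 0, 'dp': [0.026, -0.0224, -0.0052], 'rotation': [-0.05, -0.07, 0.49]}
```

Emit:
{"fn": "carry_out", "kwargs": {
  "plan": [
    {"grip": 0,"dp": [0.018,-0.035,-0.005],"rotation": [0,0,0.8]},
    {"grip": 0,"dp": [0.018,-0.035,-0.005],"rotation": [0,0,0.8]},
    {"grip": 0,"dp": [0.018,-0.035,-0.005],"rotation": [0,0,0.8]},
    {"grip": 0,"dp": [0.018,-0.03,-0.005],"rotation": [0,0,0.5]},
    {"grip": 0,"dp": [0,0,0],"rotation": [0,0,0]},
    {"grip": 0,"dp": [0,0,0],"rotation": [0,0,0]}
  ]
}}

```text
time_s: 2.03
tool_pos: [0.5687, -0.025, 0.353]
tool_rot: [-179.7, -0.3, -11.9]
force: [0.2, -0.8, 0.8]
grip_width: 0.0869
```

```bash
python3 -c "
from h import *
shot('wrist','w2')
cv2.imwrite('pics/w2b.png',cv2.resize(cv2.imread('pics/w2.png'),(800,600),interpolation=cv2.INTER_CUBIC))
plan([.464,-.1545,.2],-12.5)"
```

```text
t 2.08 pos [ 0.5685 -0.0246  0.3529] rot [-179.63   -0.31  -11.88] N 6 F [ 0.3  1.1 -0.1]
{'grip': 0, 'dp': [-0.0127, 0.0249, 0.0252], 'rotation': [-0.06, -0.05, 0.1]}
{'grip': 0, 'dp': [-0.0127, 0.0249, 0.0253], 'rotation': [-0.06, -0.05, 0.1]}
{'grip': 0, 'dp': [-0.0126, 0.0249, 0.0253], 'rotation': [-0.06, -0.05, 0.1]}
{'grip': 0, 'dp': [-0.0125, 0.0249, 0.0254], 'rotation': [-0.06, -0.05, 0.1]}
{'grip': 0, 'dp': [-0.0125, 0.0249, 0.0254], 'rotation': [-0.06, -0.05, 0.1]}
{'grip': 0, 'dp': [-0.0124, 0.0249, 0.0254], 'rotation': [-0.06, -0.05, 0.1]}
```

View pics/w2b.png

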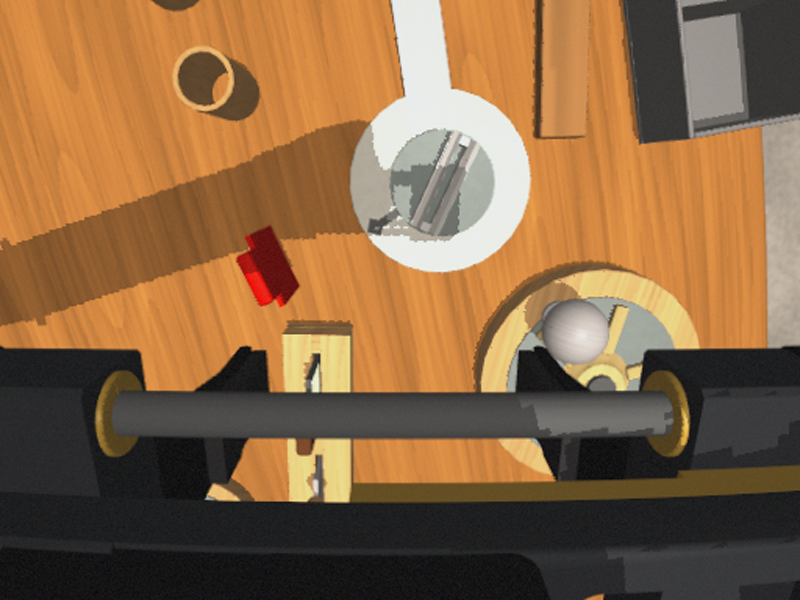

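```bash
python3 -c "
from h import *
im=cv2.imread('pics/w2.png')[55:175,220:345]
cv2.imwrite('pics/w2c.png',cv2.resize(im,None,fx=5,fy=5,interpolation=cv2.INTER_CUBIC))"
```

```text
(no output)
```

View pics/w2c.png

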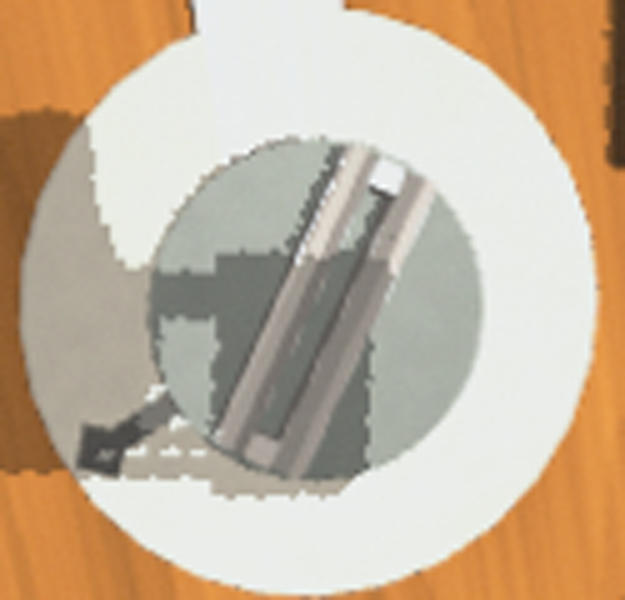

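Run:
```python
from h import *
np.set_printoptions(precision=4,suppress=True)
_,p=load("w2");_,w1=load("w1");_,s=load("scene0");_,d=load("side0")
A=lambda u,z:atz(p,np.array([220+u[0]/5,55+u[1]/5]),z)
y=lambda a:np.degrees(np.arctan2(a[1],a[0]))
q=[A(u,.059) for u in((345,142),(213,440),(437,182),(295,478))]
c=sum(q)/4; print("slot top c",c,"dirs",y(q[0]-q[1])-90,y(q[2]-q[3])-90,np.linalg.norm(q[0]-q[1]),np.linalg.norm(q[0]-q[2]),y(q[2]-q[0]),y(q[3]-q[1]))
def fit(c):
    c=np.array(c)[:,:2];M=np.c_[2*c,np.ones(len(c))];v=np.linalg.lstsq(M,(c**2).sum(1),rcond=None)[0];return v[:2],np.sqrt(v[2]+v[:2]@v[:2])
print("disc",fit([A(u,.01) for u in((20,290),(597,305),(309,596),(450,38),(100,500),(520,500),(95,105),(540,130))]))
print("ttable",fit([A(u,.028) for u in((149,300),(484,300),(316,478),(430,425),(165,230),(470,235),(185,410))]))
n=A((100,448),.014);print("needle tip region",n)
cc=c[:2]
for nm in("slot",): print("needle dir",y(n[:2]-cc))
B=tri((p,np.array((575,332))*.64),(w1,np.array((686,177))*.64),(s,np.array((406,400))*.64),(d,np.array((371,252))*.64));print("ball",B)
print("ball each@.085",atz(p,np.array((575,332))*.64,.085),atz(w1,np.array((686,177))*.64,.085))
bd=y(B[0][:2]-cc); print("balldir",bd,np.linalg.norm(B[0][:2]-cc))
# rig bar direction = lens dir: bar edges in full 800 frame
a1,a2=[atz(p,np.array(u)*.64,.01) for u in((391,0),(406,98))];b1,b2=[atz(p,np.array(u)*.64,.01) for u in((441,0),(451,88))]
print("lensdir bar",y(a1-a2),y(b1-b2), "tri lens", y(np.array([.636,.257])-cc),np.linalg.norm(np.array([.636,.257])-cc))
```

```text
slot top c [0.6277 0.0224 0.059 ] dirs -35.33843739287299 -36.48026715931891 0.08849554279449699 0.02757469706166594 -33.925209136008434 -36.462347187425294
disc (array([0.6294, 0.0215]), np.float64(0.08903336261892861))
ttable (array([0.6296, 0.0228]), np.float64(0.0498570226683735))
needle tip region [ 0.5573 -0.0061  0.014 ]
needle dir -157.9668498644164
ball (array([ 0.7175, -0.1297,  0.0852]), [np.float64(0.0011795783667864384), np.float64(0.001783645400909017), np.float64(0.0011193089928781888), np.float64(0.003538191533065278)])
ball each@.085 [ 0.7188 -0.1299  0.085 ] [ 0.7196 -0.1295  0.085 ]
balldir -59.455328103809514 0.176605293130943
lensdir bar 87.46492278439212 86.04352814460522 tri lens 87.98203961990185 0.2347755922291786
```

Emit:
{"fn": "carry_out", "kwargs": {
  "plan": [
    {"grip": 0,"dp": [-0.0127,0.0249,0.02],"rotation": [0,0,0.1]},
    {"grip": 0,"dp": [-0.0127,0.0249,0.022],"rotation": [0,0,0.1]},
    {"grip": 0,"dp": [-0.0126,0.0249,0.022],"rotation": [0,0,0.1]},
    {"grip": 0,"dp": [-0.0125,0.0249,0.022],"rotation": [0,0,0.1]},
    {"grip": 0,"dp": [-0.0125,0.0249,0.022],"rotation": [0,0,0.1]},
    {"grip": 0,"dp": [-0.0124,0.02,0.02],"rotation": [0,0,0.1]},
    {"grip": 0,"dp": [0,0,0],"rotation": [0,0,0]},
    {"grip": 0,"dp": [0,0,0],"rotation": [0,0,0]}
  ]
}}

```text
time_s: 2.75
tool_pos: [0.4531, -0.1618, 0.2158]
tool_rot: [-179.7, -0.3, -13.3]
force: [0.1, -0.5, 1.0]
grip_width: 0.087
```

```bash
python3 -c "
from h import *
print(env.get_obs()['qpos'])
plan([.464,-.1545,.2],-12.5)
plan([.464,-.1545,.093],-12.5,n=5)"
```

```text
[ 51.95795944  -1.13847804 -34.44119381 105.94724877  -1.01992273
  74.73139448   4.45747214]
t 2.75 pos [ 0.4531 -0.1618  0.2158] rot [-179.68   -0.29  -13.33] N 1 F [ 0.1 -0.5  1. ]
{'grip': 0, 'dp': [0.0088, -0.0095, 0.0159], 'rotation': [-0.32, -0.29, -0.83]}
t 2.75 pos [ 0.4531 -0.1618  0.2158] rot [-179.68   -0.29  -13.33] N 5 F [ 0.1 -0.5  1. ]
{'grip': 0, 'dp': [0.0017, -0.0018, 0.0246], 'rotation': [-0.06, -0.06, -0.17]}
{'grip': 0, 'dp': [0.0017, -0.0018, 0.0246], 'rotation': [-0.06, -0.06, -0.17]}
{'grip': 0, 'dp': [0.0017, -0.0018, 0.0246], 'rotation': [-0.06, -0.06, -0.17]}
{'grip': 0, 'dp': [0.0018, -0.0019, 0.0246], 'rotation': [-0.06, -0.06, -0.17]}
{'grip': 0, 'dp': [0.0018, -0.0019, 0.0246], 'rotation': [-0.06, -0.06, -0.17]}
```

Emit:
{"fn": "carry_out", "kwargs": {
  "plan": [
    {"grip": 0,"dp": [0.0086,-0.0092,0.01],"rotation": [-0.3,-0.3,-0.8]},
    {"grip": 0,"dp": [0,0,0.02],"rotation": [0,0,0]},
    {"grip": 0,"dp": [0,0,0.025],"rotation": [0,0,0]},
    {"grip": 0,"dp": [0,0,0.02],"rotation": [0,0,0]},
    {"grip": 0,"dp": [0,0,0],"rotation": [0,0,0]},
    {"grip": 0,"dp": [0,0,0],"rotation": [0,0,0]}
  ]
}}

```text
time_s: 3.25
tool_pos: [0.466, -0.1584, 0.144]
tool_rot: [179.8, -0.5, -12.9]
force: [0.3, 0.0, 1.3]
grip_width: 0.0868
```

```bash
python3 -c "
from h import *
shot('wrist','w3')
cv2.imwrite('pics/w3b.png',cv2.resize(cv2.imread('pics/w3.png'),(640,480),interpolation=cv2.INTER_CUBIC))
_,p=load('w3')
for X in ([.464,-.1545,.128],[.469,-.1320,.128],[.459,-.177,.128]): print(proj(p,X)*1.25)
plan([.464,-.1545,.093],-12.5,n=3)"
```

```text
[307.32161459 281.43831269]
[306.82273309 233.95698642]
[307.79985411 325.75242586]
t 3.3 pos [ 0.466  -0.1585  0.1441] rot [179.8   -0.52 -12.94] N 3 F [-1.1  0.2  0.6]
{'grip': 0, 'dp': [-0.0011, -0.0012, 0.017], 'rotation': [0.07, -0.17, -0.15]}
{'grip': 0, 'dp': [-0.001, -0.0012, 0.017], 'rotation': [0.07, -0.17, -0.15]}
{'grip': 0, 'dp': [-0.001, -0.0012, 0.017], 'rotation': [0.07, -0.17, -0.15]}
```

View pics/w3b.png

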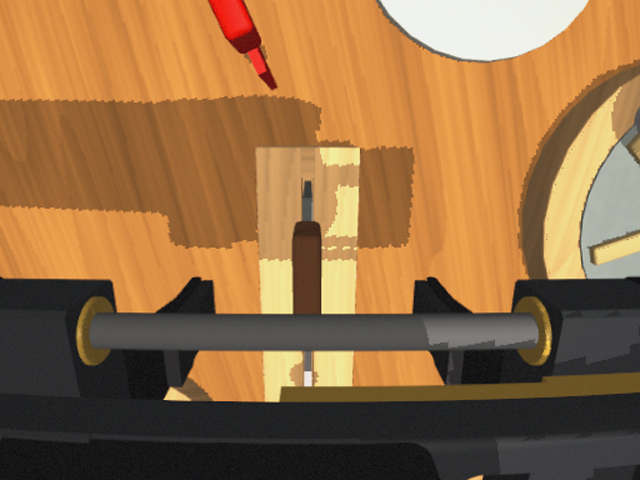

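Emit:
{"fn": "carry_out", "kwargs": {
  "plan": [
    {"grip": 0,"dp": [-0.002,-0.0035,0.017],"rotation": [0.1,-0.4,-0.4]},
    {"grip": 0,"dp": [0,0,0.017],"rotation": [0,0,0]},
    {"grip": 0,"dp": [0,0,0.014],"rotation": [0,0,0]},
    {"grip": 0,"dp": [0,0,0],"rotation": [0,0,0]}
  ]
}}

```text
time_s: 3.63
tool_pos: [0.4706, -0.1566, 0.1026]
tool_rot: [179.7, -0.8, -12.6]
force: [-0.3, -0.9, -0.1]
grip_width: 0.0876
```

```bash
python3 -c "
from h import *
plan([.464,-.1545,.093],-12.5,n=1)"
```

```text
t 3.63 pos [ 0.4706 -0.1566  0.1026] rot [179.71  -0.82 -12.58] N 1 F [-0.3 -0.9 -0.1]
{'grip': 0, 'dp': [-0.0071, -0.0007, 0.0095], 'rotation': [0.29, -0.82, -0.08]}
```

Emit:
{"fn": "carry_out", "kwargs": {
  "plan": [
    {"grip": 0,"dp": [-0.007,0,0.009],"rotation": [0.3,-0.8,0]},
    {"grip": 0,"dp": [0,0,0],"rotation": [0,0,0]},
    {"grip": 0,"dp": [0,0,0],"rotation": [0,0,0]}
  ]
}}

```text
time_s: 3.88
tool_pos: [0.466, -0.156, 0.097]
tool_rot: [180.0, -0.3, -12.6]
force: [0.5, -0.3, 0.7]
grip_width: 0.0873
```

```bash
python3 -c "
from h import *
plan([.464,-.1545,.093],-12.5,n=1)"
```

```text
t 3.88 pos [ 0.466 -0.156  0.097] rot [179.98  -0.26 -12.6 ] N 1 F [ 0.5 -0.3  0.7]
{'grip': 0, 'dp': [-0.0023, -0.001, 0.0039], 'rotation': [0.03, -0.26, -0.1]}
```

Emit:
{"fn": "carry_out", "kwargs": {
  "force": 25,
  "plan": [
    {"grip": 0.3,"dp": [-0.0025,-0.001,0.005],"rotation": [0,-0.3,-0.1]},
    {"grip": 0.6,"dp": [-0.001,0,0.002],"rotation": [0,0,0]},
    {"grip": 1,"dp": [0,0,0],"rotation": [0,0,0]},
    {"grip": 1,"dp": [0,0,0],"rotation": [0,0,0]},
    {"grip": 1,"dp": [0,0,0],"rotation": [0,0,0]},
    {"grip": 1,"dp": [0,0,0],"rotation": [0,0,0]},
    {"grip": 1,"dp": [0,0,0],"rotation": [0,0,0]},
    {"grip": 1,"dp": [0,0,0],"rotation": [0,0,0]}
  ]
}}

```text
time_s: 4.55
tool_pos: [0.4642, -0.1549, 0.0922]
tool_rot: [179.9, -0.2, -12.5]
force: [0.2, -0.2, 0.3]
grip_width: 0.0419
```

```bash
python3 -c "
from h import *
plan([.464,-.1545,.093],-12.5,n=1)"
```

```text
t 4.55 pos [ 0.4642 -0.1549  0.0922] rot [179.89  -0.19 -12.51] N 1 F [ 0.2 -0.2  0.3]
{'grip': 0, 'dp': [-0.0003, -0.0004, -0.0008], 'rotation': [0.11, -0.19, -0.01]}
```

Emit:
{"fn": "carry_out", "kwargs": {
  "plan": [
    {"grip": 1,"dp": [0,0,0],"rotation": [0,0,0]},
    {"grip": 1,"dp": [0,0,0],"rotation": [0,0,0]},
    {"grip": 1,"dp": [0,0,0],"rotation": [0,0,0]},
    {"grip": 1,"dp": [0,0,0],"rotation": [0,0,0]},
    {"grip": 1,"dp": [0,0,0],"rotation": [0,0,0]},
    {"grip": 1,"dp": [0,0,0],"rotation": [0,0,0]}
  ]
}}

```text
time_s: 5.05
tool_pos: [0.4643, -0.1549, 0.0922]
tool_rot: [179.9, -0.2, -12.5]
force: [0.4, 0.6, 0.1]
grip_width: 0.0137
```

Emit:
{"fn": "carry_out", "kwargs": {
  "plan": [
    {"grip": 1,"dp": [0,0,-0.012],"rotation": [0,0,0]},
    {"grip": 1,"dp": [0,0,-0.02],"rotation": [0,0,0]},
    {"grip": 1,"dp": [0,0,-0.025],"rotation": [0,0,0]},
    {"grip": 1,"dp": [0,0,-0.025],"rotation": [0,0,0]},
    {"grip": 1,"dp": [0,0,-0.015],"rotation": [0,0,0]},
    {"grip": 1,"dp": [0,0,0],"rotation": [0,0,0]},
    {"grip": 1,"dp": [0,0,0],"rotation": [0,0,0]}
  ]
}}

```text
time_s: 5.63
tool_pos: [0.4632, -0.1535, 0.1949]
tool_rot: [-180.0, -0.1, -12.4]
force: [0.5, 0.5, -2.5]
grip_width: 0.0135
```

```bash
python3 -c "
from h import *
print(env.get_obs()['grip_width'])
plan([.629,.0222,.2],-35.5,step=.03)"
```

```text
0.013492643466178313
t 5.63 pos [ 0.4632 -0.1535  0.1949] rot [-1.800e+02 -1.200e-01 -1.244e+01] N 9 F [ 0.5  0.5 -2.5]
{'grip': 0, 'dp': [0.0138, -0.023, -0.0005], 'rotation': [-0.0, -0.01, 2.56]}
{'grip': 0, 'dp': [0.0127, -0.0236, -0.0005], 'rotation': [-0.0, -0.01, 2.56]}
{'grip': 0, 'dp': [0.0117, -0.0242, -0.0005], 'rotation': [-0.0, -0.01, 2.56]}
{'grip': 0, 'dp': [0.0106, -0.0247, -0.0005], 'rotation': [-0.0, -0.01, 2.56]}
{'grip': 0, 'dp': [0.0095, -0.0251, -0.0006], 'rotation': [-0.0, -0.01, 2.56]}
{'grip': 0, 'dp': [0.0083, -0.0255, -0.0006], 'rotation': [-0.0, -0.01, 2.56]}
{'grip': 0, 'dp': [0.0072, -0.0259, -0.0006], 'rotation': [-0.0, -0.01, 2.56]}
{'grip': 0, 'dp': [0.006, -0.0262, -0.0006], 'rotation': [-0.0, -0.01, 2.56]}
```

Emit:
{"fn": "carry_out", "kwargs": {
  "plan": [
    {"grip": 1,"dp": [0.0138,-0.023,0],"rotation": [0,0,2.6]},
    {"grip": 1,"dp": [0.0127,-0.0236,0],"rotation": [0,0,2.6]},
    {"grip": 1,"dp": [0.0117,-0.0242,0],"rotation": [0,0,2.6]},
    {"grip": 1,"dp": [0.0106,-0.0247,0],"rotation": [0,0,2.6]},
    {"grip": 1,"dp": [0.0095,-0.0251,0],"rotation": [0,0,2.6]},
    {"grip": 1,"dp": [0.0083,-0.0255,0],"rotation": [0,0,2.6]},
    {"grip": 1,"dp": [0.0072,-0.0259,0],"rotation": [0,0,2.6]},
    {"grip": 1,"dp": [0.003,-0.012,0],"rotation": [0,0,1.5]}
  ]
}}

```text
time_s: 6.3
tool_pos: [0.6, -0.0093, 0.1839]
tool_rot: [179.5, 0.6, -33.8]
force: [-0.0, 0.6, -3.4]
grip_width: 0.0143
```

Emit:
{"fn": "carry_out", "kwargs": {
  "plan": [
    {"grip": 1,"dp": [0,0,0],"rotation": [0,0,0]},
    {"grip": 1,"dp": [0,0,0],"rotation": [0,0,0]}
  ]
}}

```text
time_s: 6.47
tool_pos: [0.5997, -0.005, 0.1804]
tool_rot: [179.6, 1.0, -33.4]
force: [-0.5, -0.3, -0.9]
grip_width: 0.0137
```

```bash
python3 -c "
from h import *
plan([.629,.0222,.2],-35.5,step=.03)"
```

```text
t 6.47 pos [ 0.5997 -0.005   0.1804] rot [179.55   0.98 -33.43] N 2 F [-0.5 -0.3 -0.9]
{'grip': 0, 'dp': [0.0046, -0.0193, -0.01], 'rotation': [0.23, 0.49, 1.04]}
{'grip': 0, 'dp': [0.0043, -0.0195, -0.0099], 'rotation': [0.23, 0.49, 1.04]}
```

Emit:
{"fn": "carry_out", "kwargs": {
  "plan": [
    {"grip": 1,"dp": [0.0046,-0.0193,0],"rotation": [0.2,0.5,1.0]},
    {"grip": 1,"dp": [0.0043,-0.0195,0],"rotation": [0.2,0.5,1.0]},
    {"grip": 1,"dp": [0,0,0],"rotation": [0,0,0]},
    {"grip": 1,"dp": [0,0,0],"rotation": [0,0,0]}
  ]
}}

```text
time_s: 6.8
tool_pos: [0.6252, 0.0173, 0.1756]
tool_rot: [179.5, 0.2, -35.6]
force: [-0.1, -1.7, -1.8]
grip_width: 0.0139
```

```bash
python3 -c "
from h import *
plan([.629,.0222,.18],-35.5,step=.03)"
```

```text
t 6.8 pos [0.6252 0.0173 0.1756] rot [179.47   0.23 -35.63] N 1 F [-0.1 -1.7 -1.8]
{'grip': 0, 'dp': [0.0002, -0.0062, -0.0044], 'rotation': [0.53, 0.23, -0.13]}
```

Emit:
{"fn": "carry_out", "kwargs": {
  "plan": [
    {"grip": 1,"dp": [0,-0.006,-0.001],"rotation": [0.5,0.2,0]},
    {"grip": 1,"dp": [0,0,0],"rotation": [0,0,0]},
    {"grip": 1,"dp": [0,0,0],"rotation": [0,0,0]},
    {"grip": 1,"dp": [0,0,0],"rotation": [0,0,0]}
  ]
}}

```text
time_s: 7.13
tool_pos: [0.6264, 0.0178, 0.1757]
tool_rot: [179.8, 0.1, -35.8]
force: [-0.4, 0.2, -1.9]
grip_width: 0.0138
```

Run:
```python
from h import *
plan([.629,.0222,.175],-35.5,step=.03)
for n in("wrist","side","scene"): shot(n,n+"4")
X=[.629,.022,.08]
w=cv2.resize(cv2.imread("pics/wrist4.png"),(640,480))
out=[]
for n,k in(("side",5),("scene",5)):
    im,p=load(n+"4"); u=proj(p,X).astype(int); c=im[max(u[1]-30,0):u[1]+30,u[0]-40:u[0]+40,::-1]; print(n,u); out.append(cv2.resize(c,(400,300),interpolation=cv2.INTER_CUBIC))
cv2.imwrite("pics/c4.png",np.vstack([np.hstack(out),cv2.resize(w,(400,300)).repeat(1,0) if 0 else np.hstack([cv2.resize(w,(400,300)),np.zeros((300,400,3),np.uint8)])]))
im,p=load("wrist4")
o=env.get_obs();R=Rn.from_euler("xyz",o["tool_rot"],degrees=True);t=np.array(o["tool_pos"])
for dy in(-.035,-.023,0,.023,.035):print(dy,proj(p,t+R.apply([0,dy,-.036])),proj(p,t+R.apply([0,dy,0])))
```

```text
t 7.13 pos [0.6264 0.0178 0.1757] rot [ 1.7976e+02  6.0000e-02 -3.5810e+01] N 1 F [-0.4  0.2 -1.9]
{'grip': 0, 'dp': [-0.0004, -0.0051, 0.0007], 'rotation': [0.24, 0.06, -0.31]}
side [227 184]
scene [286 222]
-0.035 [251.49655171 196.58866455] [251.36049526 177.65270166]
-0.023 [251.44474107 224.39317367] [251.32244058 200.06810415]
0 [251.35017565 273.88666667] [251.25219796 240.72094626]
0.023 [251.26215636 318.54589098] [251.18570149 278.37384706]
0.035 [251.2188631  340.01790126] [251.15253389 296.85771964]
```

View pics/c4.png

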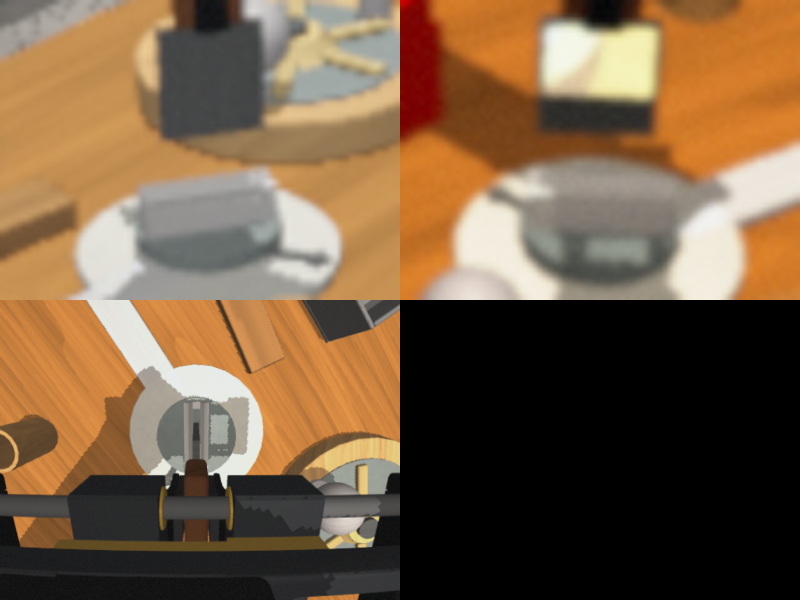

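Run:
```python
from h import *
im,p=load("wrist4")
print([ (v,*im[v,251]) for v in range(120,232,2)])
print([ (u,*im[150,u]) for u in range(230,274,1)])
print([ (u,*im[212,u]) for u in range(232,272,1)])
o=env.get_obs();R=Rn.from_euler("xyz",o["tool_rot"],degrees=True);t=np.array(o["tool_pos"])
for dy in(-.032,-.035,-.038):print(dy,proj(p,t+R.apply([0,dy,0])),proj(p,t+R.apply([0,dy,.08])))
for z in(.059,.05): print([proj(p,np.array([.629,.0222,z])+Rn.from_euler("z",-35.5,degrees=True).apply([0,a,0])) for a in(-.038,.0,.038)])
```

```text
[(120, np.uint8(232), np.uint8(235), np.uint8(230)), (122, np.uint8(228), np.uint8(231), np.uint8(225)), (124, np.uint8(135), np.uint8(136), np.uint8(127)), (126, np.uint8(173), np.uint8(181), np.uint8(170)), (128, np.uint8(115), np.uint8(116), np.uint8(110)), (130, np.uint8(144), np.uint8(138), np.uint8(132)), (132, np.uint8(170), np.uint8(163), np.uint8(157)), (134, np.uint8(170), np.uint8(163), np.uint8(155)), (136, np.uint8(172), np.uint8(165), np.uint8(157)), (138, np.uint8(171), np.uint8(163), np.uint8(155)), (140, np.uint8(113), np.uint8(116), np.uint8(110)), (142, np.uint8(110), np.uint8(113), np.uint8(108)), (144, np.uint8(112), np.uint8(117), np.uint8(110)), (146, np.uint8(112), np.uint8(115), np.uint8(107)), (148, np.uint8(110), np.uint8(114), np.uint8(109)), (150, np.uint8(111), np.uint8(115), np.uint8(110)), (152, np.uint8(107), np.uint8(111), np.uint8(106)), (154, np.uint8(108), np.uint8(111), np.uint8(105)), (156, np.uint8(95), np.uint8(98), np.uint8(94)), (158, np.uint8(53), np.uint8(54), np.uint8(52)), (160, np.uint8(52), np.uint8(50), np.uint8(50)), (162, np.uint8(5
[... 5697 characters left out ...]
uint8(186), np.uint8(176)), (267, np.uint8(163), np.uint8(168), np.uint8(159)), (268, np.uint8(163), np.uint8(167), np.uint8(157)), (269, np.uint8(161), np.uint8(165), np.uint8(158)), (270, np.uint8(162), np.uint8(167), np.uint8(157)), (271, np.uint8(161), np.uint8(166), np.uint8(156))]
-0.032 [251.35089549 183.3339785 ] [251.19176267 159.01108988]
-0.035 [251.36049526 177.65270166] [251.19772803 155.0744489 ]
-0.038 [251.3701507  171.91997573] [251.20371716 151.11517183]
[array([250.87204805, 222.60841814]), array([250.69546731, 182.43628517]), array([250.50638381, 139.44868306])]
[array([250.88048199, 219.26653828]), array([250.7093821 , 180.16274893]), array([250.52655123, 138.41893874])]
```

Emit:
{"fn": "carry_out", "kwargs": {
  "plan": [
    {"grip": 1,"dp": [-0.0005,-0.006,0.004],"rotation": [0.2,0,-0.3]},
    {"grip": 1,"dp": [0,-0.001,0.01],"rotation": [0,0,0]},
    {"grip": 1,"dp": [0,0,0.01],"rotation": [0,0,0]},
    {"grip": 1,"dp": [0,0,0],"rotation": [0,0,0]},
    {"grip": 1,"dp": [0,0,0],"rotation": [0,0,0]}
  ]
}}

```text
time_s: 7.7
tool_pos: [0.6305, 0.0248, 0.1489]
tool_rot: [-180.0, 0.1, -35.5]
force: [-0.4, -1.6, -1.9]
grip_width: 0.0139
```

```bash
python3 -c "
from h import *
plan([.6295,.023,.15],-35.5,n=1)"
```

```text
t 7.7 pos [0.6305 0.0248 0.1489] rot [-1.800e+02  7.000e-02 -3.546e+01] N 1 F [-0.4 -1.6 -1.9]
{'grip': 0, 'dp': [0.0002, 0.002, -0.0011], 'rotation': [-0.0, 0.07, 0.04]}
```

Bottom edge is at about 69 mm, just over the cheeks. Trim and lower.

Emit:
{"fn": "carry_out", "kwargs": {
  "plan": [
    {"grip": 1,"dp": [0,0.002,0.004],"rotation": [0,0,0]},
    {"grip": 1,"dp": [0,0,0.007],"rotation": [0,0,0]},
    {"grip": 1,"dp": [0,0,0.007],"rotation": [0,0,0]},
    {"grip": 1,"dp": [0,0,0],"rotation": [0,0,0]},
    {"grip": 1,"dp": [0,0,0],"rotation": [0,0,0]}
  ]
}}

```text
time_s: 8.12
tool_pos: [0.6287, 0.0228, 0.128]
tool_rot: [179.9, 0.1, -35.5]
force: [0.3, -0.1, -2.2]
grip_width: 0.0139
```

```bash
python3 -c "
from h import *
plan([.6295,.023,.112],-35.5,n=2)"
```

```text
t 8.12 pos [0.6287 0.0228 0.128 ] rot [ 1.7995e+02  1.4000e-01 -3.5460e+01] N 2 F [ 0.3 -0.1 -2.2]
{'grip': 0, 'dp': [0.0003, -0.0003, 0.008], 'rotation': [0.03, 0.07, 0.02]}
{'grip': 0, 'dp': [0.0003, -0.0003, 0.008], 'rotation': [0.03, 0.07, 0.02]}
```

Emit:
{"fn": "carry_out", "kwargs": {
  "plan": [
    {"grip": 1,"dp": [0.0003,-0.0003,0.007],"rotation": [0,0.1,0]},
    {"grip": 1,"dp": [0,0,0.006],"rotation": [0,0,0]},
    {"grip": 1,"dp": [0,0,0.003],"rotation": [0,0,0]},
    {"grip": 1,"dp": [0,0,0.001],"rotation": [0,0,0]},
    {"grip": 1,"dp": [0,0,0],"rotation": [0,0,0]}
  ]
}}

```text
time_s: 8.53
tool_pos: [0.6298, 0.0228, 0.1103]
tool_rot: [180.0, -0.0, -35.5]
force: [-1.0, 0.3, 1.3]
grip_width: 0.0137
```

Emit:
{"fn": "carry_out", "kwargs": {
  "plan": [
    {"grip": 1,"dp": [0,0,0.002],"rotation": [0,0,0]},
    {"grip": 1,"dp": [0,0,0.002],"rotation": [0,0,0]},
    {"grip": 1,"dp": [0,0,0],"rotation": [0,0,0]}
  ]
}}

```text
time_s: 8.78
tool_pos: [0.6307, 0.0229, 0.1111]
tool_rot: [180.0, -0.2, -35.5]
force: [0.1, -0.2, -1.9]
grip_width: 0.0133
```

Emit:
{"fn": "carry_out", "kwargs": {
  "plan": [
    {"grip": 1,"dp": [-0.001,0,0.004],"rotation": [0,-0.2,0]},
    {"grip": 1,"dp": [0,0,0.003],"rotation": [0,0,0]},
    {"grip": 1,"dp": [0,0,0.003],"rotation": [0,0,0]},
    {"grip": 1,"dp": [0,0,0.003],"rotation": [0,0,0]}
  ]
}}

```text
time_s: 9.12
tool_pos: [0.6325, 0.0234, 0.1101]
tool_rot: [-180.0, -0.4, -35.6]
force: [-8.4, -1.9, 16.3]
grip_width: 0.0137
```

```bash
python3 -c "
from h import *
plan([.6295,.023,.110],-35.5,n=1)"
```

```text
t 9.12 pos [0.6325 0.0234 0.1101] rot [-179.99   -0.43  -35.59] N 1 F [-8.4 -1.9 16.3]
{'grip': 0, 'dp': [-0.0022, 0.0021, 0.0001], 'rotation': [-0.01, -0.43, -0.09]}
```

Emit:
{"fn": "carry_out", "kwargs": {
  "force": 38,
  "plan": [
    {"grip": 1,"dp": [-0.002,0.001,0],"rotation": [0,-0.4,0]},
    {"grip": 1,"dp": [0,0,0.001],"rotation": [0,0,-2]},
    {"grip": 1,"dp": [0,0,0.001],"rotation": [0,0,-4]},
    {"grip": 1,"dp": [0,0,0.001],"rotation": [0,0,-4]},
    {"grip": 1,"dp": [0,0,0.001],"rotation": [0,0,-4]},
    {"grip": 1,"dp": [0,0,0.001],"rotation": [0,0,0]}
  ]
}}

```text
time_s: 9.62
tool_pos: [0.6307, 0.0245, 0.1102]
tool_rot: [180.0, -0.1, -20.9]
force: [-3.1, -0.8, 6.6]
grip_width: 0.0136
```

```bash
python3 -c "
from h import *
print(env.get_obs()['grip_width'])
plan([.6297,.0228,.110],14.2,n=8)"
```

```text
0.013607069552117865
t 9.62 pos [0.6307 0.0245 0.1102] rot [ 1.800e+02 -1.400e-01 -2.093e+01] N 8 F [-3.1 -0.8  6.6]
{'grip': 0, 'dp': [-0.0, 0.0002, 0.0], 'rotation': [0.01, -0.02, -4.39]}
{'grip': 0, 'dp': [-0.0001, 0.0002, 0.0], 'rotation': [0.01, -0.02, -4.39]}
{'grip': 0, 'dp': [-0.0001, 0.0002, 0.0], 'rotation': [0.01, -0.02, -4.39]}
{'grip': 0, 'dp': [-0.0001, 0.0002, 0.0], 'rotation': [0.01, -0.02, -4.39]}
{'grip': 0, 'dp': [-0.0001, 0.0002, 0.0], 'rotation': [0.01, -0.02, -4.39]}
{'grip': 0, 'dp': [-0.0001, 0.0002, 0.0], 'rotation': [0.01, -0.02, -4.39]}
{'grip': 0, 'dp': [-0.0001, 0.0002, 0.0], 'rotation': [0.01, -0.02, -4.39]}
{'grip': 0, 'dp': [-0.0002, 0.0002, 0.0], 'rotation': [0.01, -0.02, -4.39]}
```

Emit:
{"fn": "carry_out", "kwargs": {
  "plan": [
    {"grip": 1,"dp": [-0.0002,0.0004,0.001],"rotation": [0,0,-4.2]},
    {"grip": 1,"dp": [-0.0002,0.0004,0.001],"rotation": [0,0,-4.2]},
    {"grip": 1,"dp": [-0.0002,0.0004,0.001],"rotation": [0,0,-4.2]},
    {"grip": 1,"dp": [-0.0002,0.0004,0.001],"rotation": [0,0,-4.2]},
    {"grip": 1,"dp": [0,0,0.001],"rotation": [0,0,-4.2]},
    {"grip": 1,"dp": [0,0,0.001],"rotation": [0,0,-4.2]},
    {"grip": 1,"dp": [0,0,0.001],"rotation": [0,0,-4]},
    {"grip": 1,"dp": [0,0,0.001],"rotation": [0,0,0]}
  ]
}}

```text
time_s: 10.28
tool_pos: [0.629, 0.0248, 0.1102]
tool_rot: [179.9, -0.1, 9.6]
force: [-3.1, -1.3, 6.2]
grip_width: 0.0135
```

```bash
python3 -c "
from h import *
plan([.6297,.0228,.110],14.2,n=1)"
```

```text
t 10.28 pos [0.629  0.0248 0.1102] rot [ 1.7994e+02 -6.0000e-02  9.6000e+00] N 1 F [-3.1 -1.3  6.2]
{'grip': 0, 'dp': [0.0004, 0.0021, 0.0002], 'rotation': [0.06, -0.06, -4.6]}
```

Emit:
{"fn": "carry_out", "kwargs": {
  "plan": [
    {"grip": 1,"dp": [0.0003,0.002,0.001],"rotation": [0,0,-3.5]},
    {"grip": 1,"dp": [0,0,0.001],"rotation": [0,0,-2]},
    {"grip": 1,"dp": [0,0,0.001],"rotation": [0,0,0]},
    {"grip": 1,"dp": [0,0,0.001],"rotation": [0,0,0]}
  ]
}}

```text
time_s: 10.62
tool_pos: [0.6288, 0.0248, 0.1102]
tool_rot: [-179.9, 0.0, 15.3]
force: [-1.7, -0.2, 7.1]
grip_width: 0.0139
```

Run:
```python
from h import *
plan([.6297,.0228,.110],14.2,n=1)
out=[]
X=[.655,-.02,.05]
for n,h in(("side",45),("scene",45),("wrist",0)):
    im,p=shot(n,n+"5")
    if h:
        u=proj(p,X).astype(int); x0,y0=u[0]-53,u[1]-40; c=im[y0:y0+80,x0:x0+107,::-1].copy(); print(n,"crop origin",x0,y0,"scale",400/107)
    else: c=im[:,:,::-1]
    out.append(cv2.resize(c,(400,300),interpolation=cv2.INTER_CUBIC))
out.append(cv2.resize(load("wrist5")[0][100:250,150:350,::-1],(400,300),interpolation=cv2.INTER_CUBIC))
cv2.imwrite("pics/c5.png",np.vstack([np.hstack(out[:2]),np.hstack(out[2:])]))
```

```text
t 10.62 pos [0.6288 0.0248 0.1102] rot [-1.7995e+02  2.0000e-02  1.5350e+01] N 1 F [-1.7 -0.2  7.1]
{'grip': 0, 'dp': [0.0004, 0.0022, 0.0002], 'rotation': [-0.05, 0.02, 1.15]}
side crop origin 177 145 scale 3.7383177570093458
scene crop origin 226 199 scale 3.7383177570093458
```

View pics/c5.png

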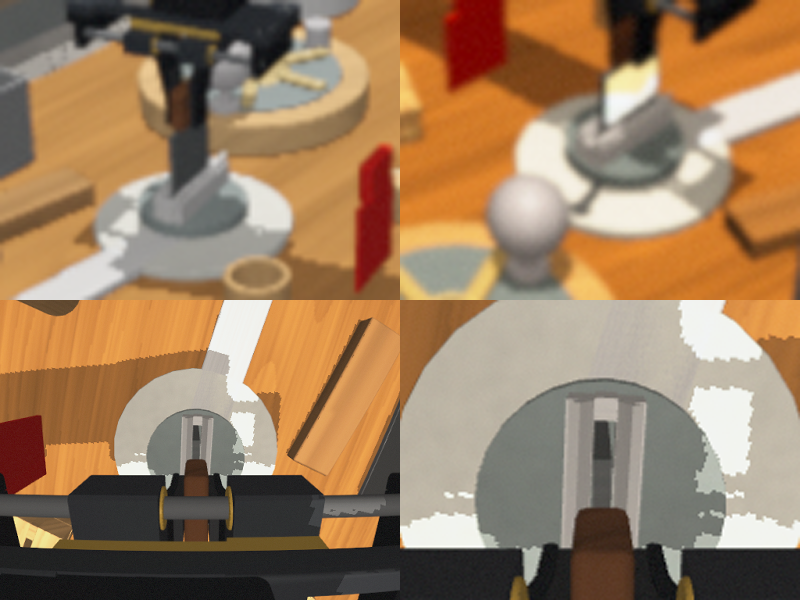

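Run:
```python
from h import *
np.set_printoptions(precision=4,suppress=True)
im,p=load("scene5"); ax=np.array([.6293,.0224])
y=lambda a:np.degrees(np.arctan2(a[1],a[0]))
for u in((577,212),(573,212),(597,190)):
    X=atz(p,[226+(u[0]-400)/3.738,199+u[1]/3.75],.014)[:2]; print("needle",X,y(X-ax),np.linalg.norm(X-ax))
_,w=load("wrist5")
W=lambda u,z:atz(w,[150+(u[0]-400)/2,100+(u[1]-300)/2],z)
for a,b in(((566,396),(562,530)),((646,398),(645,530))):
    print("cheek yaw",y(W(a,.059)[:2]-W(b,.059)[:2])-90)
print("end mid",(W((566,396),.059)+W((646,398),.059))/2)
# slot end/inner walls and edge rows of the image
im=load("wrist5")[0].astype(int).mean(2)
for v in(160,175,190,205): print(v,[int(x) for x in im[v,226:280]])
print("lens",87.6,"ball dir",y(np.array([.718,-.1297])-ax))
```

```text
needle [ 0.6701 -0.0515] -61.07740778222228 0.08444218511051284
needle [ 0.6685 -0.0542] -62.90829333940018 0.0860102396146801
needle [ 0.6572 -0.0234] -58.6096548361988 0.05359692093732031
cheek yaw 12.902758817086053
cheek yaw 15.981889403823075
end mid [0.6184 0.0678 0.059 ]
160 [122, 123, 123, 123, 123, 123, 146, 172, 161, 156, 156, 156, 157, 147, 136, 134, 135, 135, 135, 135, 136, 112, 102, 102, 103, 102, 103, 123, 150, 155, 155, 167, 166, 136, 128, 128, 128, 124, 126, 126, 157, 161, 161, 162, 160, 171, 169, 132, 124, 123, 122, 120, 122, 123]
175 [119, 120, 120, 118, 120, 119, 172, 168, 158, 157, 159, 159, 158, 138, 136, 134, 134, 136, 136, 135, 97, 63, 57, 56, 54, 55, 55, 53, 55, 83, 109, 121, 126, 128, 128, 128, 127, 127, 125, 156, 161, 162, 162, 163, 167, 168, 131, 121, 121, 121, 119, 120, 122, 121]
190 [119, 117, 119, 117, 117, 144, 172, 162, 158, 159, 160, 160, 150, 137, 135, 136, 134, 137, 137, 135, 100, 83, 80, 82, 81, 81, 80, 81, 81, 102, 153, 135, 128, 127, 127, 128, 128, 128, 156, 162, 161, 164, 161, 168, 168, 131, 120, 119, 119, 119, 119, 120, 119, 119]
205 [118, 119, 119, 119, 119, 171, 170, 160, 159, 162, 160, 154, 140, 83, 49, 48, 43, 46, 42, 42, 42, 41, 41, 43, 43, 45, 45, 45, 46, 45, 48, 46, 45, 48, 50, 55, 86, 146, 163, 165, 165, 164, 167, 165, 128, 116, 117, 117, 117, 116, 115, 118, 117, 118]
lens 87.6 ball dir -59.750589832001474
```

Emit:
{"fn": "carry_out", "kwargs": {
  "plan": [
    {"grip": 1,"dp": [0,0.0005,0.001],"rotation": [0,0,0]},
    {"grip": 1,"dp": [0,0,0.001],"rotation": [0,0,0]},
    {"grip": 1,"dp": [0,0,0.001],"rotation": [0,0,0]},
    {"grip": 1,"dp": [0,0,0.001],"rotation": [0,0,0]}
  ]
}}

```text
time_s: 11.1
tool_pos: [0.6288, 0.0248, 0.1102]
tool_rot: [-180.0, 0.0, 15.2]
force: [-2.8, -0.1, 7.4]
grip_width: 0.0139
```

Run:
```python
from h import *
a=env.get_obs(); 
for i in range(4):
    im,p=shot("scene","f%d"%i)
b=env.get_obs()
for o in(a,b): print(o["time_s"],np.round(o["tool_pos"],4),np.round(o["tool_rot"],2),np.round(o["force"],1),round(o["grip_width"],4),np.abs(o["joint_velocities"]).max().round(2))
x=np.abs(load("f3")[0].astype(int)-load("scene5")[0])[215:275,235:330].max(); print("change in needle area",x)
s0=np.abs(load("f3")[0].astype(int)-load("scene0")[0]).max(2); print("bystander change tubes",np.median(s0[160:205,275:320]),"tin",np.median(s0[220:265,98:132]),"scraper",np.median(s0[218:235,162:185]))
```

```text
11.1 [0.6288 0.0248 0.1102] [-1.7997e+02  4.0000e-02  1.5230e+01] [-2.8 -0.1  7.4] 0.0139 0.44
11.3 [0.6288 0.0248 0.1102] [-1.7997e+02  4.0000e-02  1.5230e+01] [-3.  -0.7  6.1] 0.0134 0.09
change in needle area 15
bystander change tubes 108.0 tin 9.0 scraper 10.0
```

```bash
python3 -c "
from cell import env
print(env.sign_off())"
```

```text
the job is handed in; nothing more can be done
None
```

I took the mirror out of the rack by its handle and slid it into the swivel slot, looking-glass away from the base. I then turned the swivel to about 14° world yaw, roughly 0.87 rad from rest. I handed in at 11.3 s, still gripping with the force set to 38 N and pressing down about 6 to 7 N.

**Last checks**
- **Fully home:** the TCP height of 0.1102 m puts the plate's lower edge at 30.0 mm, which is the slot floor.
- **Aim:** the needle measured −61° to −63° at its tip. The ball lies at −59.8°, so the line of sight should miss its centre by about 4 to 10 mm. The limit is 30 mm.
- **Stillness:** the pose did not change over the last 0.2 s, and the needle area looked the same in the pictures.
- **Swivel yaw:** the two cheek edges gave 12.9° and 16.0°, which agree only roughly. Either one stays inside the tolerance of about ±4.8°.
- **Other loose things:** the picture areas of the tin and scraper were practically unchanged. The tube area did change, most likely because the arm or its shadow now covers it. I did not look at that area to confirm it, but the gripper never went near the tubes. I made no such check for the sanding block, offcut or brush.

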